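# Stack lens spacers on the sprung arbor

### The arm

A 6-joint arm with a two-finger parallel gripper is mounted at the origin on the work surface. World frame = base frame: x ahead of the robot, y to its left, z up, the work surface at z = 0. Lengths are in m, angles in rad, forces in N, time in s.
With the tool pointing down it reaches from about 0.3 to 0.775 m from the base axis. Payload 14.6 kg.
Tool frame: the origin (TCP) lies at the very end of the fingers, on their centre line; the grasp point (between the pads) lies 19 mm behind it; z points along the fingers, y is the line along which they close (so a half turn about z gives the same grasp; the last joint's range is limited). The gripper opens to 94 mm and grips with 3 to 60 N. Pads are 16 mm wide; open, the fingers measure 119 mm over their backs; the gripper's body (75 mm by 177 mm) begins 78 mm behind the grasp point.
Start: joints at [1.276, 0.3, 1.521, -0, 1.321, -0.067], TCP at [0.124, 0.536, 0.205] pointing down, gripper open.
Joint ranges: [-3.03, 3.03], [-0.79, 2.21], [0.23, 2.52], [-1.04, 4.18], [0, 3.07], [-2.55, 2.55]. Speed limits (rad/s): [2.22, 2.22, 2.57, 3.14, 3.14, 3.14].

### API

Orientations are given as [roll, pitch, yaw] about the fixed x, y, z axes, in that order (R = Rz(yaw) Ry(pitch) Rx(roll)).
In Python, from station import ctrl gives the robot as it stands.
- The arm moves only by the tool carry_out, never from a script. Its argument "motion" is text: rows parted by semicolons, each of 7 numbers parted by spaces: the shift along the world's x, y, z in m, then the turn, a rotation vector about the world's x, y, z in degrees, then the closure in counts, from 0 (fully open) to 255 (shut). In form: dx dy dz wx wy wz hand; .... A call has 1 to 20 rows; each row shifts and turns the commanded pose from where the row before left it; what a row does not reach is not made up. A row lasts 1/12 s, in which the tool goes at most 41.7 mm and 7.16 degrees, less where a joint would pass 70% of its speed; a pose out of reach is approached as far as the arm can. A call is refused whole if a number of a shift passes 0.0417 or a number of a turn 7.16, either way. A call with a gripper value outside its range is refused whole. The fingers move at their own pace and stop on an object; "grip_force" is the grip in N (left out, the last holds). Time passes only in rows, so rows that do not move let the fingers close. It gives the time, the measured TCP pose, the force, the opening and the grip force at its end, in the units of the state.
- ctrl.get_obs(): the state, without advancing time (a new reading comes with each control period).
- ctrl.camera(name): name is "scene" or "side" or "wrist"; returns a dict with "pixels" (400x640x3 uint8, red, green, blue), "range_z" (400x640 float32, m along the optical axis (not along the pixel's ray), 0 where there is no reading), "K" (3x3 intrinsics, pixels), "position" and "attitude" of the camera in the world. Camera axes: x right, y up, looking along -z (the intrinsics and any distortion apply to the point x, -y, -z); pixel columns grow to the right and rows downward; lengths in m; the calibration is good to about 2 mm. A picture is of the moment at which its call begins.
- ctrl.hand_in(): hands the job in; it is judged then, once.
The state is a dict: "time_s": time; "qpos": joint angles; "joint_vel": joint speeds; "tau": joint torques, N m; "ee_pos": TCP position; "eef_rot": TCP orientation; "force": force on the tool from outside, world axes, zero at the start; "moment": the same for the moment, N m; "grip_width": finger opening in m; "grip_force": force on a finger pad.
Only numpy, scipy, OpenCV 4.12 (cv2) and the standard library are available. Lean on these libraries where they do the work, as an engineer would, in place of code of your own. Each camera call takes 0.05 s, during which the arm holds its last target. There are 200 camera calls.

### The job

Thread the three aluminium lens spacers onto the sprung assembly arbor: the largest down onto the stop collar, then the medium one, then the smallest. Slide each down against the drag of the spring strips and press it fully home on what lies below with a push of about 12 N; more than 30 N on a seat bruises the faces. Let go, and leave the eyepiece, the filters and the canister where they are.

Things in the scene. Friction and masses are not known exactly. Their poses are not given: they have to be found in the camera images.
- arbor: sprung assembly arbor, fixed to the counter; its place varies: a round steel foot 90 mm across and 13 mm thick with an upright core 21 mm in diameter. Origin: centre of the foot's underside, on the counter; z up along the core
- arbor_tip (a point): the arbor's tip, on its axis, 113 mm above the counter. The core tapers from 21 mm at 100 mm up to 9 mm at the tip. Three spring strips stand out to 25.6 mm across from 41 to 82 mm up and slope in to 20 mm at 99 mm; they yield, centre a ring of 24 mm bore and hold it by friction: a drag of about 3 to 7 N on the first ring, 1 to 3 N on the second, almost none on the third
- stop: split steel stop collar with a black rubber face, on the arbor's core, 35 mm outside diameter, 10 mm high; its flat top is the stop for the first spacer. It is clamped at a new height each time, its top 26 to 44 mm above the counter, and this height is not reported: feel for it. It does not slip; the rubber gives about 0.5 mm under 12 N. Origin: on the core's axis at counter level, as the arbor's
- spacer_large: a plain aluminium lens spacer ring lying flat on the bamboo at the start; outside diameter 56 mm, 18 mm thick, bore 24 mm, about 98 g. Origin: centre of its underside, z up. One of three rings told apart only by size; which lies where changes from start to start. Not reported while held
- spacer_medium: a plain aluminium lens spacer ring lying flat on the bamboo at the start; outside diameter 48 mm, 13 mm thick, bore 24 mm, about 48 g. Origin: centre of its underside, z up. One of three rings told apart only by size; which lies where changes from start to start. Not reported while held
- spacer_small: a plain aluminium lens spacer ring lying flat on the bamboo at the start; outside diameter 40 mm, 8 mm thick, bore 24 mm, about 18 g. Origin: centre of its underside, z up. One of three rings told apart only by size; which lies where changes from start to start. Not reported while held
- eyepiece: bystander: scuffed silver Ramsden eyepiece standing upright, 39 mm wide, 56 mm tall; origin: centre of its underside
- nebula_filter: bystander: violet glass nebula filter in a low round aluminium cell, 33 mm wide, 9 mm tall, lying flat; origin: centre of its underside
- moon_filter: bystander: grey glass moon filter in a low round aluminium cell, 33 mm wide, 9 mm tall, lying flat; origin: centre of its underside
- canister: bystander: nickel-plated eyepiece canister standing upright, 52 mm wide, 79 mm tall; origin: centre of its underside

How it is judged:
On the way, in this order (a step that is already met when the one before it is completed fails the run):
1. the largest spacer is on the arbor and pressed home on the stop collar (more than 4 N on the collar) (z of spacer_large in the frame of stop between 0.0245 and 0.045 m and contact force between spacer_large and stop above 0.2 N and horizontal distance between spacer_large and arbor below 0.002 m and angle between spacer_large's own z axis and vertical below 0.06 rad and contact force between spacer_large and stop above 4 N), for 0.1 s.
2. the medium spacer is pressed home on the largest (more than 4 N between them) (z of spacer_large in the frame of stop between 0.0245 and 0.045 m and contact force between spacer_large and stop above 0.2 N and horizontal distance between each of spacer_large, spacer_medium and arbor below 0.002 m and angle between each of spacer_large, spacer_medium's own z axis and vertical below 0.06 rad and z of spacer_medium in the frame of spacer_large between 0.0165 and 0.0195 m and contact force between spacer_medium and spacer_large above 4 N), for 0.1 s.
3. the smallest spacer is pressed home on the medium one (more than 4 N between them) (z of spacer_large in the frame of stop between 0.0245 and 0.045 m and contact force between spacer_large and stop above 0.2 N and horizontal distance between each of spacer_large, spacer_medium, spacer_small and arbor below 0.002 m and angle between each of spacer_large, spacer_medium, spacer_small's own z axis and vertical below 0.06 rad and z of spacer_medium in the frame of spacer_large between 0.0165 and 0.0195 m and z of spacer_small in the frame of spacer_medium between 0.0115 and 0.0145 m and contact force between spacer_small and spacer_medium above 4 N), for 0.1 s.
At the end, for the whole second after the job is handed in: All three spacers are on the arbor, largest on the collar, medium on it, smallest on top; the largest bears on the collar, the others are within 1.5 mm of touching the one below; each is within 2 mm of the arbor's axis and level to 0.06 rad, at rest and released (z of spacer_large in the frame of stop between 0.0245 and 0.045 m and contact force between spacer_large and stop above 0.2 N and horizontal distance between each of spacer_large, spacer_medium, spacer_small and arbor below 0.002 m and angle between each of spacer_large, spacer_medium, spacer_small's own z axis and vertical below 0.06 rad and z of spacer_medium in the frame of spacer_large between 0.0165 and 0.0195 m and z of spacer_small in the frame of spacer_medium between 0.0115 and 0.0145 m and linear speed of each of spacer_large, spacer_medium, spacer_small below 0.01 m/s and contact force between the fingers and spacer_large below 0.05 N and contact force between the fingers and spacer_medium below 0.05 N and contact force between the fingers and spacer_small below 0.05 N).
It fails at once if a spacer bears on the collar or on another spacer with more than 30 N (contact force between any of spacer_large, spacer_medium, spacer_small and stop above 30 N or contact force between spacer_large and spacer_medium above 30 N or contact force between any of spacer_medium, spacer_large and spacer_small above 30 N).
It fails at once if the eyepiece, a filter or the canister is moved by more than 15 mm (distance of any of eyepiece, nebula_filter, moon_filter, canister from where it was at the start of the episode above 0.015 m).
It also fails if it takes over 72 s, if anything falls off the work surface, if the arm or the gripper's body presses on something with over 40 N, if the wrist force passes 120 N, or if a joint passes its speed limit or range.

## Working session

There is one attempt and no reset: what is moved stays moved. The work goes in short steps, Python scripts to look and compute and a tool call to move; the robot and the scene stay as the last step left them, time stands still between calls to the robot, and variables do not carry over. Pictures are saved under pics/ and viewed, at most 13 in all, crops included, and the job is handed in when it is done.

Besides the shell and the picture viewer there is one more tool, called after "Request:" by a JSON object that holds its "api" and its "payload". carry_out: Moves the arm, as the interface text tells. Its arguments: {"type":"object","properties":{"motion":{"type":"string"},"grip_force":{"type":"number"}},"required":["motion"]}

```bash
ls; mkdir -p pics
python3 - <<'E'
from station import ctrl
import cv2,numpy as np
o=ctrl.get_obs();print({k:np.round(v,3) for k,v in o.items()})
ims=[]
for n in("scene","side","wrist"):
    c=ctrl.camera(n);np.savez(f"{n}0.npz",**{k:np.array(v) for k,v in c.items()})
    cv2.imwrite(f"pics/{n}0.png",c["pixels"][:,:,::-1]);print(n,c["K"].tolist() if hasattr(c["K"],"tolist") else c["K"],c["position"],c["attitude"],[k for k in c])
E
```

```text
pics
{'time_s': np.float64(0.0), 'qpos': array([ 1.276,  0.3  ,  1.522,  0.   ,  1.321, -0.067]), 'joint_vel': array([ 0.001,  0.   , -0.001,  0.001,  0.   , -0.001]), 'tau': array([ 1.0000e-03, -5.3180e+01, -3.5274e+01,  7.1000e-02,  2.4000e-02,
       -0.0000e+00]), 'ee_pos': array([0.124, 0.536, 0.205]), 'eef_rot': array([-3.14 , -0.   ,  2.914]), 'force': array([ 0.3  , -0.56 ,  0.509]), 'moment': array([ 0.026, -0.016, -0.015]), 'grip_force': np.float64(0.0), 'grip_width': np.float64(0.094)}
scene [[427.37720875602866, 0.0, 318.2220506002464], [0.0, 427.37720875602866, 205.37985890218914], [0.0, 0.0, 1.0]] [1.14246771 0.64122634 0.73397   ] [ 0.92528966 -0.00770094  2.38910705] ['pixels', 'range_z', 'K', 'position', 'attitude']
side [[399.62563023788726, 0.0, 319.7641298888305], [0.0, 399.62563023788726, 208.7487839576531], [0.0, 0.0, 1.0]] [ 0.21436381 -0.69923915  0.54577387] [ 1.02784622 -0.0190749  -0.45291818] ['pixels', 'range_z', 'K', 'position', 'attitude']
wrist [[333.31263704606465, 0.0, 320.740824747568], [0.0, 333.31263704606465, 200.8941324078255], [0.0, 0.0, 1.0]] [0.05472889 0.55190187 0.38325795] [-2.46534836e-01  1.11771214e-03  1.34384117e+00] ['pixels', 'range_z', 'K', 'position', 'attitude']
```

View pics/scene0.png

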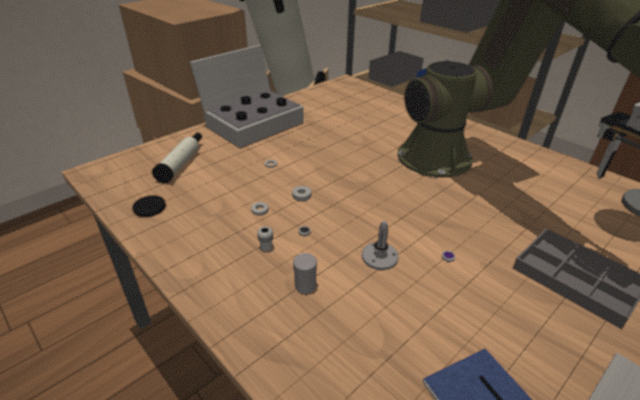

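View pics/side0.png

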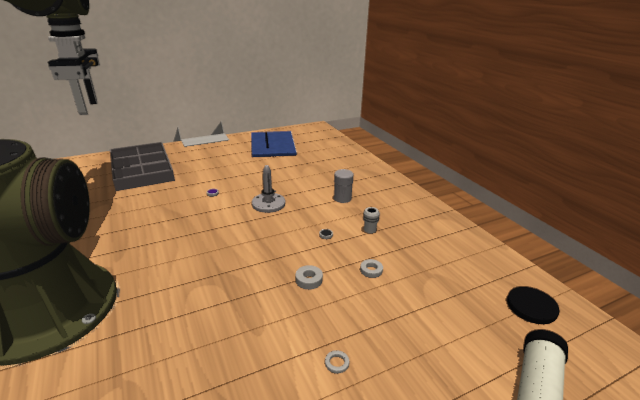

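Scene picture: large ring (302,193), medium (260,208), small (271,163); arbor foot (380,256), tip (383,224); eyepiece (266,238), canister (305,273), moon filter (305,230), nebula filter (448,256). Side picture: large (309,277), medium (372,268), small (337,362), arbor tip (267,167).

```bash
cat > h.py <<'E'
import numpy as np,cv2
from scipy.spatial.transform import Rotation as R
def cam(n):
    c=np.load(f"{n}.npz");return c
def pts(c):
    K=c["K"];z=c["range_z"];v,u=np.indices(z.shape)
    p=np.stack([(u-K[0,2])/K[0,0]*z,-(v-K[1,2])/K[1,1]*z,-z],-1)
    return p@R.from_euler("xyz",c["attitude"]).as_matrix().T+c["position"]
def ray(c,u,v):
    K=c["K"];d=np.array([(u-K[0,2])/K[0,0],-(v-K[1,2])/K[1,1],-1.])
    return c["position"],R.from_euler("xyz",c["attitude"]).as_matrix()@d
def onz(c,u,v,h):
    p,d=ray(c,u,v);return p+d*(h-p[2])/d[2]
def tri(a,b):
    (p,d),(q,e)=a,b
    s=np.linalg.lstsq(np.stack([d,-e],1),q-p,rcond=None)[0]
    return (p+d*s[0]+q+e*s[1])/2,np.linalg.norm(p+d*s[0]-q-e*s[1])
def proj(c,X):
    K=c["K"];q=(np.asarray(X)-c["position"])@R.from_euler("xyz",c["attitude"]).as_matrix()
    return np.array([K[0,2]-K[0,0]*q[...,0]/q[...,2],K[1,2]+K[1,1]*q[...,1]/q[...,2]])
E
python3 - <<'E'
from h import *
a,b=cam("scene0"),cam("side0")
P={"L":((302,190),(309,272)),"M":((260,206),(372,265)),"S":((271,162),(337,360)),"tip":((383,222),(267,165)),"foot":((380,257),(268,203)),"eye":((265,230),(371,210)),"can":((305,259),(344,173)),"moon":((305,229),(326,233)),"neb":((448,255),(213,191))}
for k,(s,t) in P.items():
    X,e=tri(ray(a,*s),ray(b,*t));print(k,X.round(4),round(e,4),end=" ")
    for c in(a,b):
        Q=pts(c);d=np.hypot(*(Q[...,:2]-X[:2]).transpose(2,0,1));m=(d<.045)&(Q[...,2]>.005)&(Q[...,2]<.15)
        q=Q[m];print(m.sum(),q.mean(0).round(3),np.percentile(q[:,2],[50,95]).round(4) if m.any() else 0,end=" | ")
    print()
for n,(u,v,w) in {"scene0":(350,210,160),"side0":(320,260,240)}.items():
    pass
im=cv2.imread("pics/scene0.png")[145:275,235:405];im2=cv2.imread("pics/side0.png")[155:380,200:400]
A=cv2.resize(im,None,fx=4,fy=4,interpolation=cv2.INTER_CUBIC);cv2.imwrite("pics/c1.png",A)
E
```

```text
L [ 0.4759 -0.1331  0.0206] 0.0018 225 [ 0.48  -0.129  0.015] [0.0168 0.0201] | 500 [ 0.473 -0.139  0.016] [0.0174 0.0194] | 
M [ 0.608  -0.1609  0.0143] 0.0025 161 [ 0.611 -0.157  0.012] [0.0122 0.0149] | 281 [ 0.605 -0.164  0.012] [0.0125 0.0144] | 
S [ 0.433  -0.3348  0.0078] 0.0017 45 [ 0.437 -0.331  0.008] [0.0085 0.0104] | 287 [ 0.432 -0.336  0.008] [0.0079 0.0093] | 
tip [0.5078 0.1898 0.1129] 0.0019 948 [0.515 0.196 0.032] [0.0144 0.1015] | 697 [0.503 0.18  0.037] [0.0157 0.1021] | 
foot [0.505  0.1916 0.001 ] 0.0008 931 [0.513 0.197 0.032] [0.0145 0.1017] | 696 [0.502 0.181 0.037] [0.0157 0.1022] | 
eye [ 0.6872 -0.0277  0.0555] 0.0005 315 [ 0.694 -0.019  0.04 ] [0.0459 0.0573] | 339 [ 0.681 -0.037  0.039] [0.0428 0.0569] | 
can [0.6996 0.1321 0.0792] 0.0018 812 [0.71  0.145 0.056] [0.0653 0.0807] | 559 [0.692 0.121 0.051] [0.0537 0.0803] | 
moon [ 0.5773 -0.0073  0.0081] 0.0031 91 [ 0.581 -0.004  0.009] [0.0091 0.0115] | 102 [ 0.577 -0.009  0.009] [0.0095 0.0112] | 
neb [0.3839 0.3047 0.0085] 0.0004 110 [0.385 0.307 0.009] [0.0091 0.0116] | 69 [0.381 0.302 0.009] [0.0097 0.0113] |
```

View pics/c1.png

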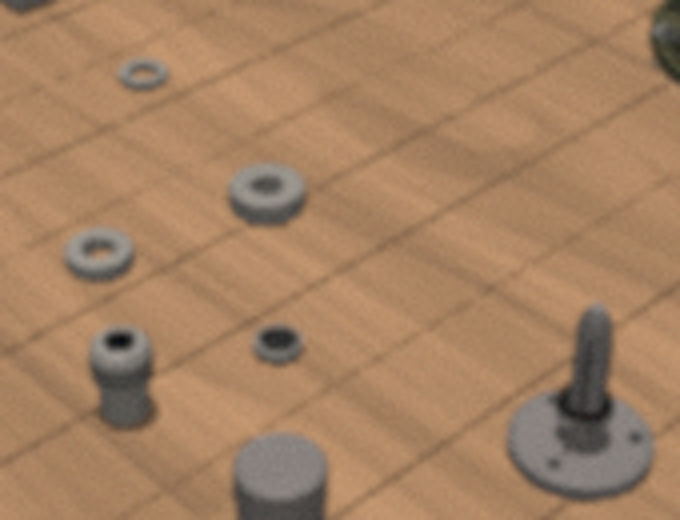

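The crop shows the rings and the arbor clearly, and the stop collar sits low on the arbor's core. The measured heights agree with the text. Next I take the wrist camera over the arbor.

Request:
{"api": "carry_out", "payload": {"motion": "0.024 -0.0216 0 0 0 0 0;0.024 -0.0216 0 0 0 0 0;0.024 -0.0216 0 0 0 0 0;0.024 -0.0216 0 0 0 0 0;0.024 -0.0216 0 0 0 0 0;0.024 -0.0216 0 0 0 0 0;0.024 -0.0216 0 0 0 0 0;0.024 -0.0216 0 0 0 0 0;0.024 -0.0216 0 0 0 0 0;0.024 -0.0216 0 0 0 0 0;0.024 -0.0216 0 0 0 0 0;0.024 -0.0216 0 0 0 0 0;0.024 -0.0216 0 0 0 0 0;0.024 -0.0216 0 0 0 0 0;0.024 -0.0216 0 0 0 0 0;0.023 -0.0216 0 0 0 0 0;0 0 0 0 0 0 0;0 0 0 0 0 0 0;0 0 0 0 0 0 0"}}

```text
time_s: 1.73
ee_pos: [0.5068, 0.1904, 0.2052]
eef_rot: [-3.141, -0.001, 2.914]
force: [-0.3, 0.1, 0.4]
grip_width: 0.0942
grip_force: 0.0
```

```bash
cat >> h.py <<'E'
def snap(n,tag):
    from station import ctrl
    c=ctrl.camera(n);np.savez(f"{tag}.npz",**{k:np.array(v) for k,v in c.items()})
    cv2.imwrite(f"pics/{tag}.png",c["pixels"][:,:,::-1]);o=ctrl.get_obs()
    print(o["time_s"],o["ee_pos"].round(4),o["eef_rot"].round(3),o["force"].round(2),c["position"])
    return cam(tag)
E
python3 - <<'E'
from h import *
c=snap("wrist","w1");Q=pts(c);m=Q[...,2]>.095;m&=(np.hypot(Q[...,0]-.507,Q[...,1]-.19)<.03)
print(m.sum(),Q[m].mean(0),Q[m].max(0),np.argwhere(m).mean(0));print(proj(c,[.507,.19,.113]))
m=(abs(Q[...,2]-.013)<.006)&(np.hypot(Q[...,0]-.507,Q[...,1]-.19)<.06);q=Q[m][:,:2]
E
```

```text
1.7833 [0.5066 0.1908 0.2053] [-3.142 -0.     2.914] [ 0.76  1.21 -0.05] [0.43744501 0.20659004 0.38351917]
7444 [0.48487213 0.19697192 0.31051861] [0.51432901 0.2168204  0.33685699] [343.77041913 327.82039226]
[320.23838609 205.05401325]
```

View pics/w1.png

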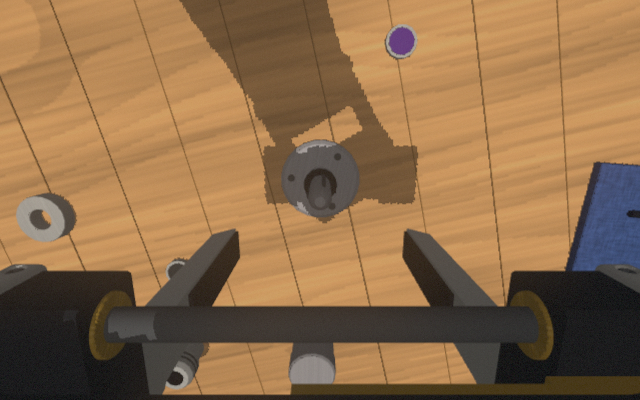

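The wrist picture shows the arbor foot round (320,178), its tip near (320,205), the large ring at (46,218) and the nebula filter at (401,42).

Run:
```python
from h import *
c=cam("w1");im=cv2.imread("pics/w1.png")[130:230,270:370]
A=cv2.resize(im,None,fx=6,fy=6,interpolation=cv2.INTER_CUBIC)
for k in range(0,100,10):cv2.putText(A,str(270+k),(k*6,8),0,.3,(0,0,255));cv2.putText(A,str(130+k),(0,k*6+4),0,.3,(0,0,255))
cv2.imwrite("pics/c2.png",A)
Q=pts(c);D=np.hypot(Q[...,0]-.507,Q[...,1]-.19)
from scipy.optimize import least_squares
m=(Q[...,2]>.107)&(Q[...,2]<.12)&(D<.03);print(m.sum(),Q[m].mean(0),np.argwhere(m).mean(0))
m=(abs(Q[...,2]-.013)<.005)&(D<.06);q=Q[m];print(m.sum(),(q.max(0)+q.min(0))/2,q.max(0)-q.min(0))
# collar: height histogram near axis
for z0 in range(18,70,4):
    m=(abs(Q[...,2]*1000-z0-2)<2)&(D<.03);print(z0,m.sum(),end="; ")
```

```text
192 [0.50321918 0.19006327 0.11046408] [200.046875   319.30729167]
3661 [0.50387827 0.18973952 0.01226944] [0.0895102  0.0890991  0.00847659]
18 0; 22 0; 26 0; 30 11; 34 21; 38 348; 42 13; 46 12; 50 15; 54 13; 58 13; 62 17; 66 21;
```

View pics/c2.png

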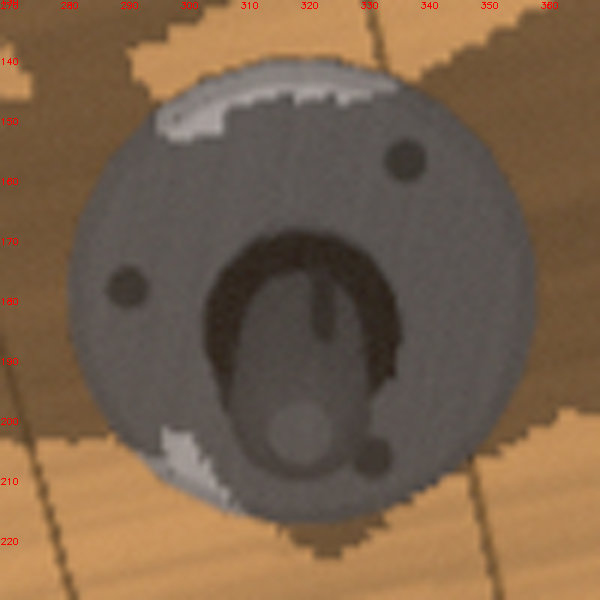

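Request:
{"api": "carry_out", "payload": {"motion": "-0.0018 -0.0195 0 0 0 0 0;-0.0018 -0.0195 0 0 0 0 0;-0.0018 -0.0195 0 0 0 0 0;-0.0018 -0.0195 0 0 0 0 0;-0.0018 -0.0195 0 0 0 0 0;-0.0018 -0.0195 0 0 0 0 0;-0.0018 -0.0195 0 0 0 0 0;-0.0018 -0.0195 0 0 0 0 0;-0.0018 -0.0195 0 0 0 0 0;-0.0018 -0.0195 0 0 0 0 0;-0.0018 -0.0195 0 0 0 0 0;-0.0018 -0.0195 0 0 0 0 0;-0.0018 -0.0195 0 0 0 0 0;-0.0018 -0.0195 0 0 0 0 0;-0.0018 -0.0195 0 0 0 0 0;-0.0018 -0.0195 0 0 0 0 0;-0.0018 -0.0195 0 0 0 0 0;0 0 0 0 0 0 0;0 0 0 0 0 0 0;0 0 0 0 0 0 0"}}

```text
time_s: 3.45
ee_pos: [0.4767, -0.1402, 0.2056]
eef_rot: [3.141, 0.0, 2.915]
force: [0.7, -0.5, 0.1]
grip_width: 0.0939
grip_force: 0.0
```

```bash
cat >> h.py <<'E'
def ring(c,X,h,r):
    "ring centre from outline and depth near X"
    Q=pts(c);m=(abs(Q[...,2]-h)<.004)&(np.hypot(Q[...,0]-X[0],Q[...,1]-X[1])<r+.012)
    q=Q[m];print("depth",m.sum(),q[:,2].mean().round(4),((q.max(0)+q.min(0))/2).round(4),(q.max(0)-q.min(0)).round(4))
    cs,_=cv2.findContours(m.astype(np.uint8),cv2.RETR_CCOMP,cv2.CHAIN_APPROX_NONE)
    for k in cs:
        if len(k)>15:
            e=cv2.fitEllipse(k);print(" ell",np.round(e[0],1),np.round(e[1],1),"->",onz(c,*e[0],h).round(4))
E
python3 - <<'E'
from h import *
c=snap("wrist","w2");ring(c,(.476,-.133),.018,.028);ring(c,(.608,-.161),.013,.024)
E
```

```text
3.5 [ 0.4767 -0.1401  0.2056] [3.141 0.    2.915] [0.09 0.06 0.25] [ 0.40714352 -0.12410132  0.38382736]
depth 1546 0.0168 [ 0.475  -0.1343  0.0167] [0.0555 0.055  0.0054]
 ell [325.4 179.2] [47.8 48.6] -> [ 0.4738 -0.1341  0.018 ]
 ell [325.3 179.6] [21.5 22.2] -> [ 0.4742 -0.1342  0.018 ]
depth 808 0.0116 [ 0.6065 -0.1608  0.0119] [0.0474 0.047  0.0057]
 ell [327.9 286.1] [34.3 37.7] -> [ 0.6051 -0.1605  0.013 ]
 ell [327.9 286.3] [18. 20.] -> [ 0.6054 -0.1606  0.013 ]
```

View pics/w2.png

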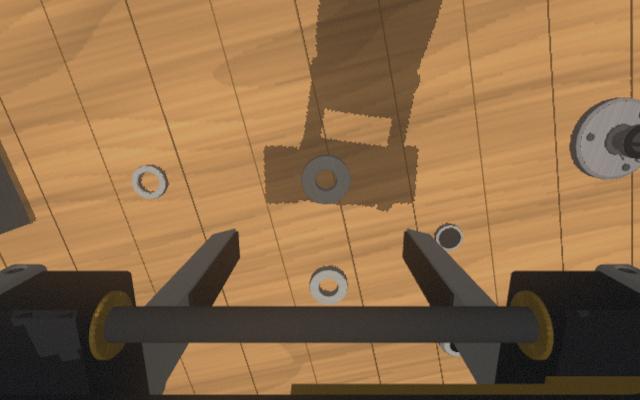

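The crop puts the arbor tip at about (318.5,201.5) and the foot outline at about (319,178.3). The black collar face is near 40 mm up. In the second wrist picture the large ring is at (325.4,179.3), the medium at (328,286) and the small at (149,182).

Run:
```python
from h import *
c=cam("w1");print(onz(c,318.5,201.5,.113),onz(c,319,178.3,.013));ring(c,(.504,.19),.013,.045)
w=cam("w2");ring(w,(.432,-.335),.008,.02)
for X in([.5066,.1908,.113],[.5066,.1908,.205]):print(proj(c,X))
```

```text
[0.50367442 0.18927609 0.113     ] [0.50201784 0.18954079 0.013     ]
depth 3592 0.0117 [0.5036 0.19   0.0128] [0.0885 0.0887 0.0075]
 ell [319.7 178.1] [75.8 76.6] -> [0.5019 0.1903 0.013 ]
 ell [319.6 187.2] [33.1 43.6] -> [0.5122 0.1879 0.013 ]
depth 609 0.0066 [ 0.433  -0.3339  0.0064] [0.0389 0.0392 0.0048]
 ell [148.3 181.2] [31.5 35.5] -> [ 0.4324 -0.3326  0.008 ]
 ell [148.5 181.4] [19.6 22.5] -> [ 0.4327 -0.3325  0.008 ]
[321.05980203 204.39734292]
[321.16211505 245.24592414]
```

Request:
{"api": "carry_out", "payload": {"motion": "-0.0008 0.003 -0.02 0 0 0 0;-0.0009 0.003 -0.02 0 0 0 0;0 0 -0.025 0 0 0 0;0 0 -0.025 0 0 0 0;0 0 -0.025 0 0 0 0;0 0 -0.025 0 0 0 0;0 0 -0.025 0 0 0 0;0 0 -0.02 0 0 0 0;0 0 -0.012 0 0 0 0;0 0 -0.0056 0 0 0 0;0 0 0 0 0 0 100;0 0 0 0 0 0 255;0 0 0 0 0 0 255;0 0 0 0 0 0 255;0 0 0 0 0 0 255;0 0 0 0 0 0 255;0 0 0 0 0 0 255;0 0 0 0 0 0 255", "grip_force": 45}}

```text
time_s: 5.0
ee_pos: [0.4752, -0.1354, 0.0033]
eef_rot: [-3.142, 0.001, 2.914]
force: [-1.8, 1.9, 6.4]
grip_width: 0.0558
grip_force: 45.0
```

Request:
{"api": "carry_out", "payload": {"motion": "0 0 0.02 0 0 0 255;0 0 0.03 0 0 0 255;0 0 0.035 0 0 0 255;0 0.01 0.035 0 0 0 255;0.002 0.0225 0.035 0 0 0 255;0.002 0.0225 0 0 0 0 255;0.002 0.0225 0 0 0 0 255;0.002 0.0225 0 0 0 0 255;0.002 0.0225 0 0 0 0 255;0.002 0.0225 0 0 0 0 255;0.002 0.0225 0 0 0 0 255;0.002 0.0225 0 0 0 0 255;0.002 0.0225 0 0 0 0 255;0.002 0.0225 0 0 0 0 255;0.002 0.0225 0 0 0 0 255;0.002 0.0225 0 0 0 0 255;0.003 0.0225 0 0 0 0 255;0.002 0.0225 0 0 0 0 255;0.002 0.0225 0 0 0 0 255;0 0 0 0 0 0 255"}}

```text
time_s: 6.67
ee_pos: [0.5057, 0.215, 0.1575]
eef_rot: [3.141, -0.0, 2.916]
force: [0.6, -0.5, 0.1]
grip_width: 0.0558
grip_force: 45.0
```

Run:
```python
from h import *
c=snap("wrist","w3");s=snap("scene","s3");t=snap("side","t3")
cut=lambda n,u,v,w,h,f:cv2.resize(cv2.imread(f"pics/{n}.png")[v:v+h,u:u+w],None,fx=f,fy=f,interpolation=cv2.INTER_CUBIC)
A=cut("w3",240,130,160,120,4.0);B=cut("s3",340,180,80,90,3);C=cut("t3",225,120,80,90,3)
o=np.zeros((600,800,3),np.uint8);o[:480,:640]=A;o[:270,560:800]=B;o[330:600,560:800]=C
cv2.imwrite("pics/c3.png",o)
```

```text
6.7167 [0.5056 0.2134 0.1574] [-3.141e+00 -1.000e-03  2.916e+00] [-0.16 -1.56 -1.01] [0.43623895 0.23095422 0.33584455]
6.7667 [0.5056 0.2124 0.1575] [-3.141e+00 -1.000e-03  2.915e+00] [ 0.2  -0.01 -0.99] [1.14246771 0.64122634 0.73397   ]
6.8167 [0.5057 0.2118 0.1576] [-3.141 -0.     2.914] [-0.07  0.6  -1.88] [ 0.21436381 -0.69923915  0.54577387]
```

View pics/c3.png

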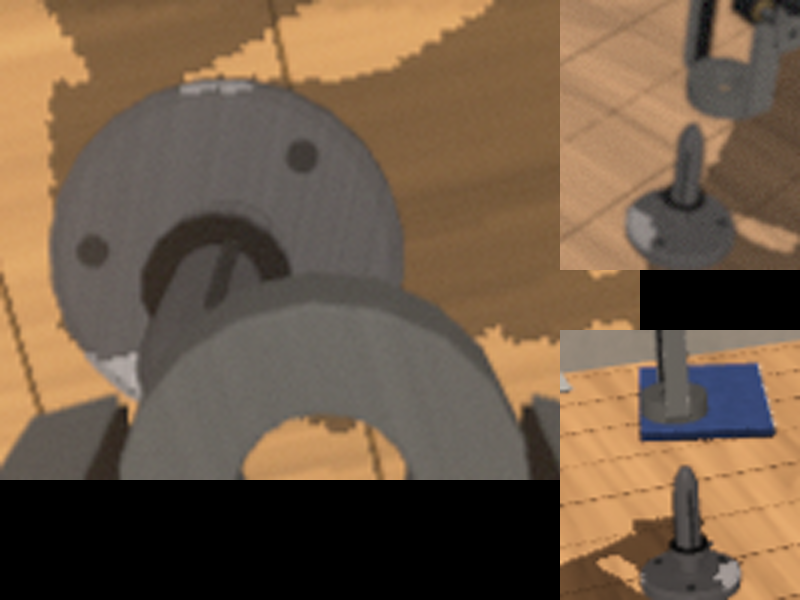

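I overshot in y by about 22 mm, which the crop confirms: the ring is held level and clear of the tip, to its left. Now I measure the ring's offset in the hand.

Run:
```python
from h import *
c=cam("w3");Q=pts(c)
for X in([.5056,.2134],):
    ring(c,X,.1722,.028)
ring(c,[.504,.19],.013,.045)
D=np.hypot(Q[...,0]-.5056,Q[...,1]-.2134);m=(D<.035)&(abs(Q[...,2]-.172)<.008);print(np.percentile(Q[m][:,2],[5,50,95]))
# bore hole: pixels of low depth inside
m=(Q[...,2]<.05);u,v=proj(c,[.5056,.2134,.172]);print(u,v)
k=np.zeros(m.shape,np.uint8);cv2.circle(k,(int(u),int(v)),30,1,-1)
cs,_=cv2.findContours((m&(k>0)).astype(np.uint8),0,cv2.CHAIN_APPROX_NONE)
for q in cs:
    if len(q)>20:e=cv2.fitEllipse(q);print(e,onz(c,*e[0],.172))
# scene/side: ring bottom outlines vs tip
```

```text
depth 6831 0.1711 [0.5052 0.2159 0.1722] [0.0551 0.0748 0.008 ]
 ell [319.2 250.9] [ 93.1 120.5] -> [0.5026 0.215  0.1722]
 ell [320.4 252.9] [41.2 45.2] -> [0.5039 0.2154 0.1722]
depth 3436 0.0118 [0.4968 0.1903 0.0126] [0.0752 0.0888 0.0072]
 ell [293.7 187.1] [73.4 85.3] -> [0.4957 0.19   0.013 ]
[0.16770464 0.17102004 0.17248823]
317.53260093410796 256.5462263996442
((320.44317626953125, 247.6573028564453), (28.648880004882812, 38.80839538574219), 90.20169830322266) [0.50104372 0.21602182 0.172     ]
```

Request:
{"api": "carry_out", "payload": {"motion": "-0.0005 -0.012 0 0 0 0 255;0 -0.0112 0 0 0 0 255;0 0 0 0 0 0 255;0 0 -0.02 0 0 0 255;0 0 -0.015 0 0 0 255;0 0 -0.008 0 0 0 255;0 0 -0.004 0 0 0 255;0 0 -0.0035 0 0 0 255;0 0 0 0 0 0 255;0 0 0 0 0 0 255"}}

```text
time_s: 7.65
ee_pos: [0.5057, 0.189, 0.1079]
eef_rot: [3.141, 0.001, 2.914]
force: [0.9, -0.2, -0.7]
grip_width: 0.0559
grip_force: 45.0
```

Run:
```python
from h import *
c=snap("wrist","w4");s=snap("scene","s4");t=snap("side","t4")
cut=lambda n,u,v,w,h,f:cv2.resize(cv2.imread(f"pics/{n}.png")[v:v+h,u:u+w],None,fx=f,fy=f,interpolation=cv2.INTER_CUBIC)
A=cut("w4",270,160,100,120,5);B=cut("s4",345,190,70,70,4);C=cut("t4",230,135,70,70,4)
o=np.zeros((600,800,3),np.uint8);o[:600,:500]=A;o[:280,510:790]=B;o[300:580,510:790]=C
cv2.imwrite("pics/c4.png",o)
```

```text
7.7 [0.5057 0.1891 0.108 ] [3.141e+00 1.000e-03 2.914e+00] [-0.04  0.5  -0.72] [0.43608742 0.20512213 0.28616065]
7.75 [0.5057 0.1891 0.108 ] [3.141e+00 1.000e-03 2.914e+00] [-0.69  0.23 -0.83] [1.14246771 0.64122634 0.73397   ]
7.8 [0.5057 0.1891 0.1079] [3.141e+00 1.000e-03 2.914e+00] [-0.13 -1.01 -0.42] [ 0.21436381 -0.69923915  0.54577387]
```

View pics/c4.png

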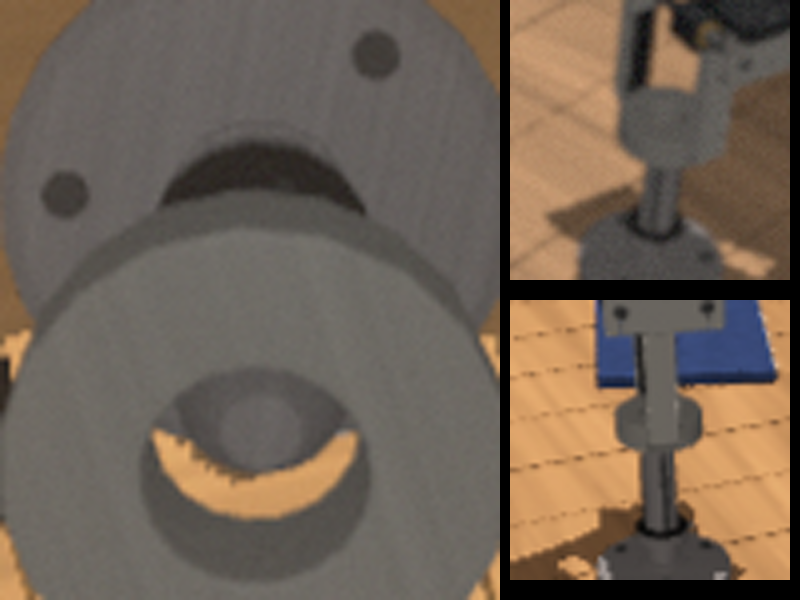

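The tip shows through the bore: tip disc at wrist pixel (322,246.4), bore top-edge ellipse centred at about (321,255). Sideways it looks centred.

Run:
```python
from h import *
c=cam("w4");t=onz(c,322,246.4,.113)
print(t,onz(c,321,254.8,.1229))
# predicted bore edges at top and bottom
b=onz(c,321,254.8,.1229)
print(proj(c,b+[0,0,-.018]))
Q=pts(c);m=(abs(Q[...,2]-.1222)<.004)&(np.hypot(Q[...,0]-.504,Q[...,1]-.189)<.035)
cs,_=cv2.findContours(m.astype(np.uint8),cv2.RETR_CCOMP,cv2.CHAIN_APPROX_NONE)
print(Q[m][:,2].mean())
for q in cs:
    if len(q)>40:e=cv2.fitEllipse(q);print(e,onz(c,*e[0],.1225))
```

```text
[0.50421708 0.190148   0.113     ] [0.50480874 0.18943157 0.1229    ]
[320.9683306  242.31758398]
0.12141303732996749
((320.20074462890625, 251.29812622070312), (94.63231658935547, 112.1793212890625), 90.40027618408203) [0.50295061 0.18942898 0.1225    ]
((320.383056640625, 252.73365783691406), (40.93956756591797, 44.820518493652344), 89.83747100830078) [0.50376274 0.18933967 0.1225    ]
```

Request:
{"api": "carry_out", "payload": {"motion": "0 0.0007 -0.003 0 0 0 255;0 0 -0.004 0 0 0 255;0 0 -0.004 0 0 0 255;0 0 -0.004 0 0 0 255;0 0 -0.004 0 0 0 255;0 0 -0.004 0 0 0 255;0 0 0 0 0 0 255"}}

```text
time_s: 8.38
ee_pos: [0.5049, 0.1896, 0.0832]
eef_rot: [-3.141, -0.001, 2.914]
force: [-0.1, 0.5, -4.1]
grip_width: 0.0558
grip_force: 45.0
```

Request:
{"api": "carry_out", "payload": {"motion": "0 0 -0.003 0 0 0 255;0 0 -0.003 0 0 0 255;0 0 -0.003 0 0 0 255;0 0 -0.003 0 0 0 255;0 0 -0.003 0 0 0 255;0 0 -0.003 0 0 0 255"}}

```text
time_s: 8.88
ee_pos: [0.5054, 0.1897, 0.0661]
eef_rot: [-3.142, 0.0, 2.914]
force: [-3.0, -0.4, 2.2]
grip_width: 0.0555
grip_force: 45.0
```

Run:
```python
from station import ctrl
o=ctrl.get_obs();print(o["ee_pos"],o["force"],o["moment"],o["grip_width"])
```

```text
[0.50540058 0.18965544 0.06607753] [-2.97070561 -0.40869239  2.18300507] [-0.12027837  0.47788448  0.02629197] 0.05545345233989838
```

Request:
{"api": "carry_out", "payload": {"motion": "-0.0005 0 -0.002 0 0 0 255;0 0 -0.002 0 0 0 255;0 0 -0.002 0 0 0 255;0 0 -0.002 0 0 0 255;0 0 -0.002 0 0 0 255;0 0 -0.002 0 0 0 255;0 0 -0.002 0 0 0 255"}}

```text
time_s: 9.47
ee_pos: [0.505, 0.1897, 0.0522]
eef_rot: [3.141, 0.0, 2.914]
force: [-0.0, 0.5, 4.3]
grip_width: 0.0553
grip_force: 45.0
```

Request:
{"api": "carry_out", "payload": {"motion": "0 0 -0.0015 0 0 0 255;0 0 -0.001 0 0 0 255;0 0 -0.001 0 0 0 255;0 0 -0.001 0 0 0 255"}}

```text
time_s: 9.8
ee_pos: [0.505, 0.1897, 0.0478]
eef_rot: [3.141, 0.0, 2.914]
force: [0.6, 0.3, 3.2]
grip_width: 0.0558
grip_force: 45.0
```

Request:
{"api": "carry_out", "payload": {"motion": "0 0 -0.0007 0 0 0 255;0 0 -0.0007 0 0 0 255"}}

```text
time_s: 9.97
ee_pos: [0.5049, 0.1897, 0.0464]
eef_rot: [3.142, 0.0, 2.914]
force: [0.7, 1.0, 3.1]
grip_width: 0.0555
grip_force: 45.0
```

Request:
{"api": "carry_out", "payload": {"motion": "0 0 -0.0007 0 0 0 255;0 0 -0.0007 0 0 0 255"}}

```text
time_s: 10.13
ee_pos: [0.5049, 0.1897, 0.045]
eef_rot: [3.142, 0.0, 2.914]
force: [0.5, 1.0, 2.9]
grip_width: 0.0555
grip_force: 45.0
```

Request:
{"api": "carry_out", "payload": {"motion": "0 0 -0.0006 0 0 0 255"}}

```text
time_s: 10.22
ee_pos: [0.5049, 0.1897, 0.0444]
eef_rot: [3.142, 0.0, 2.914]
force: [0.3, 0.9, 2.4]
grip_width: 0.0556
grip_force: 45.0
```

Request:
{"api": "carry_out", "payload": {"motion": "0 0 -0.0005 0 0 0 255"}}

```text
time_s: 10.3
ee_pos: [0.5049, 0.1897, 0.0439]
eef_rot: [3.142, 0.0, 2.914]
force: [-0.7, 0.7, 3.1]
grip_width: 0.0559
grip_force: 45.0
```

Request:
{"api": "carry_out", "payload": {"motion": "0 0 -0.0005 0 0 0 255"}}

```text
time_s: 10.38
ee_pos: [0.505, 0.1897, 0.0437]
eef_rot: [3.141, 0.0, 2.914]
force: [-3.1, 0.3, 13.2]
grip_width: 0.0557
grip_force: 45.0
```

Request:
{"api": "carry_out", "payload": {"motion": "0 0 -0.0004 0 0 0 255"}}

```text
time_s: 10.47
ee_pos: [0.505, 0.1897, 0.0436]
eef_rot: [3.142, 0.0, 2.914]
force: [-4.4, -1.3, 15.4]
grip_width: 0.0557
grip_force: 45.0
```

Request:
{"api": "carry_out", "payload": {"motion": "0 0 -0.0003 0 0 0 255"}}

```text
time_s: 10.55
ee_pos: [0.5051, 0.1897, 0.0436]
eef_rot: [3.141, 0.0, 2.914]
force: [-5.9, -1.2, 18.6]
grip_width: 0.0558
grip_force: 45.0
```

Request:
{"api": "carry_out", "payload": {"motion": "0 0 0 0 0 0 255;0 0 0 0 0 0 255"}}

```text
time_s: 10.72
ee_pos: [0.505, 0.1897, 0.0436]
eef_rot: [3.141, 0.0, 2.914]
force: [-4.4, -0.2, 14.9]
grip_width: 0.0557
grip_force: 45.0
```

Request:
{"api": "carry_out", "payload": {"motion": "0 0 0.0006 0 0 0 255;0 0 0 0 0 0 60;0 0 0 0 0 0 0;0 0 0 0 0 0 0;0 0 0 0 0 0 0;0 0 0 0 0 0 0"}}

```text
time_s: 11.22
ee_pos: [0.5048, 0.1896, 0.0431]
eef_rot: [-3.141, -0.0, 2.914]
force: [-1.0, 0.3, 0.3]
grip_width: 0.0856
grip_force: 0.0
```

Request:
{"api": "carry_out", "payload": {"motion": "0 0 0.025 0 0 0 0;0 0 0.035 0 0 0 0;0 0 0.035 0 0 0 0;0 0 0.03 0 0 0 0;0.0074 -0.025 0 0 0 0 0;0.0074 -0.025 0 0 0 0 0;0.0074 -0.025 0 0 0 0 0;0.0072 -0.025 0 0 0 0 0;0.0072 -0.025 0 0 0 0 0;0.0072 -0.025 0 0 0 0 0;0.0072 -0.025 0 0 0 0 0;0.0072 -0.025 0 0 0 0 0;0.0072 -0.025 0 0 0 0 0;0.0072 -0.025 0 0 0 0 0;0.0072 -0.025 0 0 0 0 0;0.0072 -0.025 0 0 0 0 0;0.0072 -0.025 0 0 0 0 0;0.0072 -0.025 0 0 0 0 0;0 0 0 0 0 0 0;0 0 0 0 0 0 0"}}

```text
time_s: 12.88
ee_pos: [0.6061, -0.1612, 0.1677]
eef_rot: [3.141, -0.001, 2.912]
force: [-0.9, 0.4, -0.9]
grip_width: 0.0941
grip_force: 0.0
```

Run:
```python
from h import *
c=snap("wrist","w5");ring(c,(.606,-.1605),.013,.024)
```

```text
12.9333 [ 0.6061 -0.1602  0.1679] [ 3.141e+00 -1.000e-03  2.913e+00] [-0.55  0.23 -0.89] [ 0.5368316  -0.14497192  0.34607841]
depth 1224 0.0118 [ 0.607  -0.1609  0.0116] [0.047  0.0469 0.0051]
 ell [321.1 189.1] [44.3 45. ] -> [ 0.6062 -0.1607  0.013 ]
 ell [321.  189.3] [23.2 24. ] -> [ 0.6064 -0.1608  0.013 ]
```

Request:
{"api": "carry_out", "payload": {"motion": "0.0003 -0.0004 -0.025 0 0 0 0;0 0 -0.03 0 0 0 0;0 0 -0.03 0 0 0 0;0 0 -0.03 0 0 0 0;0 0 -0.025 0 0 0 0;0 0 -0.015 0 0 0 0;0 0 -0.0097 0 0 0 0;0 0 0 0 0 0 100;0 0 0 0 0 0 255;0 0 0 0 0 0 255;0 0 0 0 0 0 255;0 0 0 0 0 0 255;0 0 0 0 0 0 255;0 0 0 0 0 0 255;0 0 0 0 0 0 255"}}

```text
time_s: 14.18
ee_pos: [0.6067, -0.1608, 0.0039]
eef_rot: [-3.142, 0.0, 2.914]
force: [-0.8, 0.3, 1.3]
grip_width: 0.0463
grip_force: 45.0
```

Request:
{"api": "carry_out", "payload": {"motion": "0 0 0 0 0 0 255;0 0 0.02 0 0 0 255;0 0 0.03 0 0 0 255;0 0 0.035 0 0 0 255;0 0 0.035 0 0 0 255;0 0 0.035 0 0 0 255;0 0 0 0 0 0 255"}}

```text
time_s: 14.77
ee_pos: [0.6089, -0.1615, 0.1662]
eef_rot: [-3.141, 0.01, 2.914]
force: [0.0, 0.5, -0.3]
grip_width: 0.0463
grip_force: 45.0
```

Run:
```python
from h import *
c=snap("wrist","w6");ring(c,(.6065,-.161),.168,.024)
A=cv2.resize(cv2.imread("pics/w6.png")[190:310,240:400],None,fx=4,fy=4,interpolation=cv2.INTER_CUBIC);cv2.imwrite("pics/c6.png",A)
```

```text
14.8167 [ 0.608  -0.1612  0.1625] [-3.141  0.007  2.914] [ 0.23 -0.59 -0.44] [ 0.53766404 -0.14471165  0.34380372]
depth 689 0.1683 [ 0.604  -0.1586  0.168 ] [0.0365 0.0624 0.008 ]
 ell [320.5 246. ] [42.1 46.2] -> [ 0.6083 -0.1614  0.168 ]
 ell [355.9 217.2] [19.6 34. ] -> [ 0.5961 -0.1385  0.168 ]
 ell [294.9 202. ] [27.1 69.5] -> [ 0.5801 -0.1692  0.168 ]
 ell [319.6 263. ] [ 94.9 110.3] -> [ 0.6183 -0.1642  0.168 ]
```

View pics/c6.png

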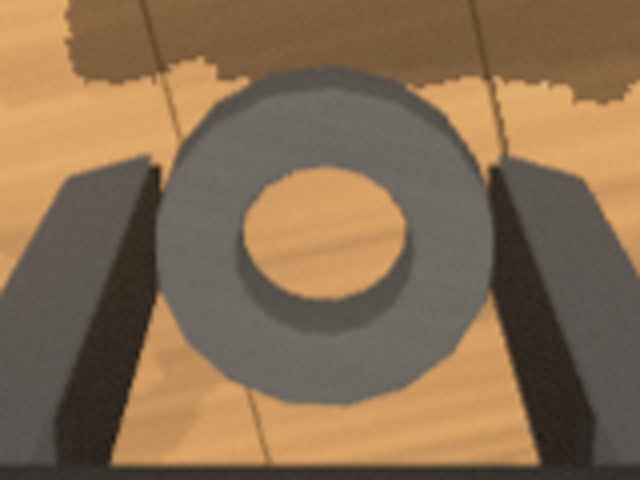

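The medium ring is held level between the pads, with its bore centred near wrist pixel (321,252). The narrow reading fits the faceted rim. Now over the arbor.

Request:
{"api": "carry_out", "payload": {"motion": "-0.0066 0.0234 0 0 0 0 255;-0.0066 0.0234 0 0 0 0 255;-0.0068 0.0234 0 0 0 0 255;-0.0068 0.0234 0 0 0 0 255;-0.0068 0.0234 0 0 0 0 255;-0.0068 0.0234 0 0 0 0 255;-0.0068 0.0234 0 0 0 0 255;-0.0068 0.0234 0 0 0 0 255;-0.0068 0.0234 0 0 0 0 255;-0.0068 0.0234 0 0 0 0 255;-0.0068 0.0234 0 0 0 0 255;-0.0068 0.0234 0 0 0 0 255;-0.0068 0.0234 0 0 0 0 255;-0.0068 0.0234 0 0 0 0 255;-0.0068 0.0234 0 0 0 0 255;0 0 0 0 0 0 255;0 0 -0.02 0 0 0 255;0 0 -0.02 0 0 0 255;0 0 0 0 0 0 255;0 0 0 0 0 0 255"}}

```text
time_s: 16.48
ee_pos: [0.5045, 0.1897, 0.1177]
eef_rot: [-3.14, -0.002, 2.914]
force: [-0.7, 0.2, 0.2]
grip_width: 0.0462
grip_force: 45.0
```

Request:
{"api": "carry_out", "payload": {"motion": "0 0 -0.005 0 0 0 255;0 0 -0.005 0 0 0 255;0 0 0 0 0 0 255;0 0 0 0 0 0 255"}}

```text
time_s: 16.82
ee_pos: [0.5051, 0.1902, 0.1088]
eef_rot: [3.142, 0.0, 2.914]
force: [0.6, 0.5, -0.7]
grip_width: 0.0466
grip_force: 45.0
```

Run:
```python
from h import *
c=snap("wrist","w7")
A=cv2.resize(cv2.imread("pics/w7.png")[190:310,260:380],None,fx=5,fy=5,interpolation=cv2.INTER_CUBIC);cv2.imwrite("pics/c7.png",A)
w=cam("w4");Q=pts(c)
ee=np.array([.5057,.189,.1079])
m=(np.hypot(Q[...,0]-.505,Q[...,1]-.19)<.022)&(Q[...,2]>.112)&(Q[...,2]<.125);print(m.sum(),np.percentile(Q[m][:,2],[5,50,95]))
ring(c,(.505,.19),.1165,.024)
```

```text
16.8667 [0.5052 0.1903 0.109 ] [3.141 0.    2.914] [ 0.61  0.63 -0.11] [0.43559216 0.20635863 0.28708961]
3574 [0.11443093 0.11672646 0.11773638]
depth 4517 0.1166 [0.5055 0.1922 0.1165] [0.0476 0.0667 0.008 ]
 ell [320.2 248.5] [ 77.7 105.7] -> [0.5036 0.1904 0.1165]
 ell [320.4 250.2] [39. 43.] -> [0.5046 0.1902 0.1165]
```

View pics/c7.png

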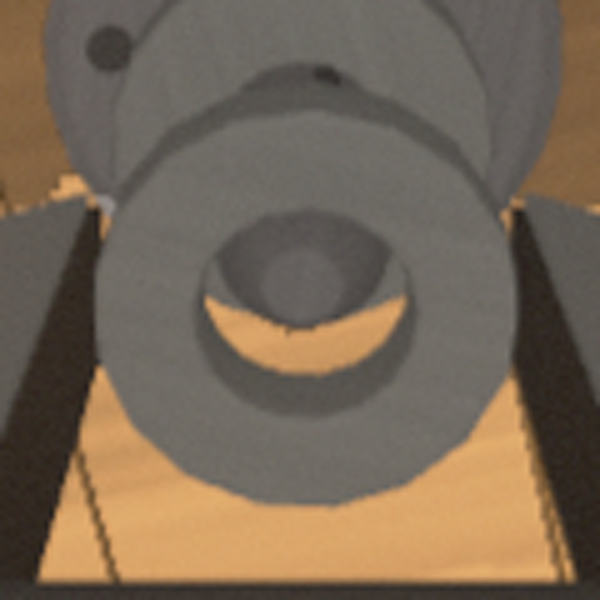

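Tip disc at wrist pixel (320.4,246.8), bore top edge at (321,252.4). It is nearly concentric, and the large ring sits flat below.

Run:
```python
from h import *
c=cam("w7");print(onz(c,320.4,246.8,.113),onz(c,321,252.4,.118),onz(c,320.5,251,.118))
```

```text
[0.50399466 0.19034766 0.113     ] [0.50527609 0.19039184 0.118     ] [0.50441907 0.19031068 0.118     ]
```

Request:
{"api": "carry_out", "payload": {"motion": "-0.0008 0 -0.002 0 0 0 255;0 0 -0.003 0 0 0 255;0 0 -0.003 0 0 0 255;0 0 -0.003 0 0 0 255;0 0 -0.003 0 0 0 255;0 0 -0.003 0 0 0 255;0 0 -0.003 0 0 0 255;0 0 -0.003 0 0 0 255"}}

```text
time_s: 17.53
ee_pos: [0.5041, 0.1902, 0.0853]
eef_rot: [-3.141, -0.0, 2.914]
force: [-1.8, -0.4, 2.0]
grip_width: 0.0463
grip_force: 45.0
```

Request:
{"api": "carry_out", "payload": {"motion": "0 0 -0.003 0 0 0 255;0 0 -0.003 0 0 0 255;0 0 -0.003 0 0 0 255;0 0 -0.002 0 0 0 255;0 0 -0.002 0 0 0 255;0 0 -0.001 0 0 0 255"}}

```text
time_s: 18.03
ee_pos: [0.5041, 0.1902, 0.0714]
eef_rot: [-3.141, -0.0, 2.914]
force: [-4.0, -1.7, 3.6]
grip_width: 0.0462
grip_force: 45.0
```

Request:
{"api": "carry_out", "payload": {"motion": "-0.0004 -0.0003 -0.0015 0 0 0 255;0 0 -0.0015 0 0 0 255;0 0 -0.0015 0 0 0 255;0 0 -0.0015 0 0 0 255"}}

```text
time_s: 18.37
ee_pos: [0.5039, 0.1901, 0.0656]
eef_rot: [3.141, 0.0, 2.914]
force: [-2.4, -0.6, 3.3]
grip_width: 0.0462
grip_force: 45.0
```

Request:
{"api": "carry_out", "payload": {"motion": "0 0 -0.0007 0 0 0 255;0 0 -0.0007 0 0 0 255"}}

```text
time_s: 18.53
ee_pos: [0.5039, 0.19, 0.0642]
eef_rot: [3.141, 0.0, 2.914]
force: [-2.1, 0.6, 2.7]
grip_width: 0.0458
grip_force: 45.0
```

Request:
{"api": "carry_out", "payload": {"motion": "0 0 -0.0006 0 0 0 255"}}

```text
time_s: 18.62
ee_pos: [0.5039, 0.1901, 0.0637]
eef_rot: [3.141, 0.0, 2.914]
force: [-2.7, -0.5, 2.5]
grip_width: 0.0464
grip_force: 45.0
```

Request:
{"api": "carry_out", "payload": {"motion": "0 0 -0.0006 0 0 0 255"}}

```text
time_s: 18.7
ee_pos: [0.5039, 0.1901, 0.0631]
eef_rot: [3.141, 0.0, 2.914]
force: [-1.8, -0.5, 2.9]
grip_width: 0.0465
grip_force: 45.0
```

Request:
{"api": "carry_out", "payload": {"motion": "0 0 -0.0005 0 0 0 255"}}

```text
time_s: 18.78
ee_pos: [0.5039, 0.19, 0.0626]
eef_rot: [3.141, 0.0, 2.914]
force: [-1.9, 0.1, 2.3]
grip_width: 0.0466
grip_force: 45.0
```

Request:
{"api": "carry_out", "payload": {"motion": "0 0 -0.0005 0 0 0 255"}}

```text
time_s: 18.87
ee_pos: [0.5039, 0.1901, 0.0622]
eef_rot: [3.141, 0.0, 2.914]
force: [-5.2, -1.0, 10.7]
grip_width: 0.0462
grip_force: 45.0
```

Request:
{"api": "carry_out", "payload": {"motion": "0 0 -0.0004 0 0 0 255"}}

```text
time_s: 18.95
ee_pos: [0.504, 0.1901, 0.0622]
eef_rot: [3.141, 0.0, 2.914]
force: [-5.5, -0.8, 15.2]
grip_width: 0.0462
grip_force: 45.0
```

Request:
{"api": "carry_out", "payload": {"motion": "0 0 -0.0004 0 0 0 255"}}

```text
time_s: 19.03
ee_pos: [0.504, 0.1901, 0.0622]
eef_rot: [3.141, 0.001, 2.914]
force: [-7.8, -2.4, 18.6]
grip_width: 0.0462
grip_force: 45.0
```

Request:
{"api": "carry_out", "payload": {"motion": "0 0 0 0 0 0 255;0 0 0 0 0 0 255"}}

```text
time_s: 19.2
ee_pos: [0.504, 0.19, 0.0622]
eef_rot: [3.141, 0.001, 2.914]
force: [-6.3, -2.1, 14.2]
grip_width: 0.0462
grip_force: 45.0
```

Request:
{"api": "carry_out", "payload": {"motion": "0 0 0.0006 0 0 0 255;0 0 0 0 0 0 60;0 0 0 0 0 0 0;0 0 0 0 0 0 0;0 0 0 0 0 0 0;0 0 0 0 0 0 0;0 0 0.02 0 0 0 0;0 0 0.03 0 0 0 0;0 0 0.03 0 0 0 0;0 0 0.025 0 0 0 0"}}

```text
time_s: 20.03
ee_pos: [0.5039, 0.19, 0.1688]
eef_rot: [3.141, 0.001, 2.914]
force: [-0.6, 0.1, -0.1]
grip_width: 0.0941
grip_force: 0.0
```

Request:
{"api": "carry_out", "payload": {"motion": "-0.0035 -0.0262 0 0 0 0 0;-0.0035 -0.0262 0 0 0 0 0;-0.0035 -0.0262 0 0 0 0 0;-0.0035 -0.0262 0 0 0 0 0;-0.0035 -0.0262 0 0 0 0 0;-0.0035 -0.0262 0 0 0 0 0;-0.0035 -0.0262 0 0 0 0 0;-0.0035 -0.0262 0 0 0 0 0;-0.0035 -0.0262 0 0 0 0 0;-0.0035 -0.0262 0 0 0 0 0;-0.0035 -0.0262 0 0 0 0 0;-0.0035 -0.0262 0 0 0 0 0;-0.0035 -0.0262 0 0 0 0 0;-0.0035 -0.0262 0 0 0 0 0;-0.0035 -0.0262 0 0 0 0 0;-0.0035 -0.0262 0 0 0 0 0;-0.0035 -0.0262 0 0 0 0 0;-0.0035 -0.0262 0 0 0 0 0;-0.0035 -0.0262 0 0 0 0 0;-0.0035 -0.0262 0 0 0 0 0"}}

```text
time_s: 21.7
ee_pos: [0.4334, -0.3354, 0.1668]
eef_rot: [-3.142, 0.0, 2.914]
force: [-0.5, 0.7, -0.1]
grip_width: 0.094
grip_force: 0.0
```

Request:
{"api": "carry_out", "payload": {"motion": "0 0 0 0 0 0 0;0 0 0 0 0 0 0;0 0 0 0 0 0 0"}}

```text
time_s: 21.95
ee_pos: [0.4338, -0.3335, 0.1666]
eef_rot: [3.141, -0.0, 2.914]
force: [0.7, 0.1, 0.3]
grip_width: 0.0939
grip_force: 0.0
```

Run:
```python
from h import *
c=snap("wrist","w8");ring(c,(.433,-.3335),.008,.02)
from station import ctrl
print(ctrl.get_obs()["qpos"].round(2))
```

```text
22.0 [ 0.4339 -0.3332  0.1668] [ 3.141 -0.     2.914] [0.83 1.2  0.59] [ 0.36437553 -0.31742768  0.34496346]
depth 712 0.0066 [ 0.4326 -0.3343  0.0064] [0.0387 0.0389 0.0048]
 ell [319.7 186.6] [36.4 37. ] -> [ 0.4319 -0.3341  0.008 ]
 ell [319.7 186.8] [23.1 23.8] -> [ 0.4321 -0.3341  0.008 ]
[-0.72  0.33  1.58  0.    1.24 -2.07]
```

Request:
{"api": "carry_out", "payload": {"motion": "-0.001 -0.0006 -0.025 0 0 0 0;0 0 -0.03 0 0 0 0;0 0 -0.03 0 0 0 0;0 0 -0.03 0 0 0 0;0 0 -0.025 0 0 0 0;0 0 -0.015 0 0 0 0;0 0 -0.009 0 0 0 0;0 0 0 0 0 0 150;0 0 0 0 0 0 255;0 0 0 0 0 0 255;0 0 0 0 0 0 255;0 0 0 0 0 0 255;0 0 0 0 0 0 255;0 0 0 0 0 0 255;0 0 0 0 0 0 255;0 0 0 0 0 0 255"}}

```text
time_s: 23.33
ee_pos: [0.4328, -0.3346, 0.0029]
eef_rot: [-3.142, 0.0, 2.914]
force: [-1.2, 0.7, 0.8]
grip_width: 0.0385
grip_force: 45.0
```

Request:
{"api": "carry_out", "payload": {"motion": "0 0 0.02 0 0 0 255;0 0 0.03 0 0 0 255;0 0 0.035 0 0 0 255;0 0 0.035 0 0 0 255;0 0 0.03 0 0 0 255"}}

```text
time_s: 23.75
ee_pos: [0.4328, -0.3346, 0.1552]
eef_rot: [-3.141, 0.001, 2.914]
force: [0.0, -0.7, -0.3]
grip_width: 0.0381
grip_force: 45.0
```

Request:
{"api": "carry_out", "payload": {"motion": "0.0036 0.0262 0 0 0 0 255;0.0036 0.0262 0 0 0 0 255;0.0036 0.0262 0 0 0 0 255;0.0036 0.0262 0 0 0 0 255;0.0036 0.0262 0 0 0 0 255;0.0036 0.0262 0 0 0 0 255;0.0036 0.0262 0 0 0 0 255;0.0036 0.0262 0 0 0 0 255;0.0036 0.0262 0 0 0 0 255;0.0036 0.0262 0 0 0 0 255;0.0036 0.0262 0 0 0 0 255;0.0036 0.0262 0 0 0 0 255;0.0036 0.0262 0 0 0 0 255;0.0036 0.0262 0 0 0 0 255;0.0036 0.0262 0 0 0 0 255;0.0036 0.0262 0 0 0 0 255;0.0036 0.0262 0 0 0 0 255;0.0036 0.0262 0 0 0 0 255;0.0036 0.0262 0 0 0 0 255;0.0034 0.0262 0 0 0 0 255"}}

```text
time_s: 25.42
ee_pos: [0.5046, 0.1907, 0.1528]
eef_rot: [-3.142, -0.0, 2.914]
force: [-0.6, -0.0, 0.6]
grip_width: 0.0381
grip_force: 45.0
```

Request:
{"api": "carry_out", "payload": {"motion": "0 0 0 0 0 0 255;0 0 0 0 0 0 255;0 0 -0.02 0 0 0 255;0 0 -0.015 0 0 0 255;0 0 -0.006 0 0 0 255;0 0 -0.004 0 0 0 255;0 0 0 0 0 0 255;0 0 0 0 0 0 255;0 0 0 0 0 0 255"}}

```text
time_s: 26.17
ee_pos: [0.505, 0.1893, 0.1087]
eef_rot: [3.141, 0.001, 2.914]
force: [-0.2, -0.2, -0.2]
grip_width: 0.0379
grip_force: 45.0
```

Run:
```python
from h import *
c=snap("wrist","w9")
A=cv2.resize(cv2.imread("pics/w9.png")[190:310,260:380],None,fx=5,fy=5,interpolation=cv2.INTER_CUBIC);cv2.imwrite("pics/c9.png",A)
```

```text
26.2167 [0.505  0.1893 0.1086] [3.141e+00 1.000e-03 2.914e+00] [-0.28  0.54  1.11] [0.43533523 0.20540413 0.28692974]
```

View pics/c9.png

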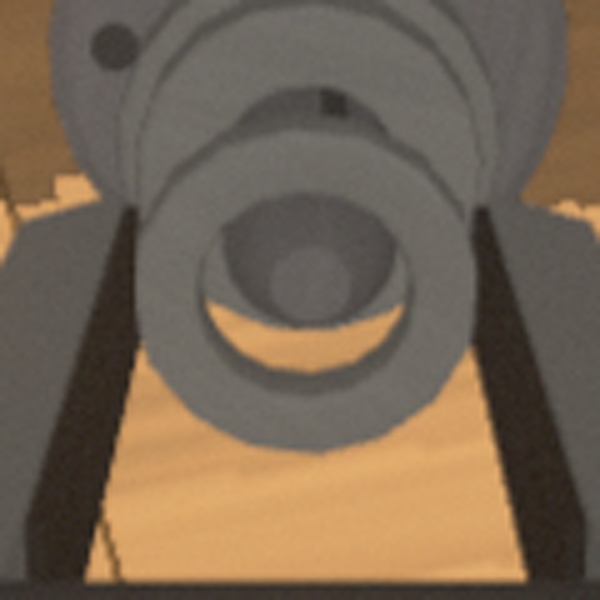

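The medium and large rings are stacked below. Tip at (322.2,246.8), bore at (321.2,248.6), so I correct by about -1 mm in x and +0.6 mm in y.

Request:
{"api": "carry_out", "payload": {"motion": "-0.001 0.0006 -0.002 0 0 0 255;0 0 -0.003 0 0 0 255;0 0 -0.003 0 0 0 255;0 0 -0.003 0 0 0 255;0 0 -0.003 0 0 0 255;0 0 -0.003 0 0 0 255;0 0 -0.003 0 0 0 255;0 0 -0.003 0 0 0 255;0 0 -0.002 0 0 0 255;0 0 -0.002 0 0 0 255;0 0 -0.001 0 0 0 255;0 0 0 0 0 0 255"}}

```text
time_s: 27.22
ee_pos: [0.5038, 0.19, 0.0798]
eef_rot: [3.141, 0.0, 2.914]
force: [3.0, 0.7, -1.2]
grip_width: 0.0381
grip_force: 45.0
```

Request:
{"api": "carry_out", "payload": {"motion": "0 0 -0.0007 0 0 0 255;0 0 -0.0007 0 0 0 255"}}

```text
time_s: 27.38
ee_pos: [0.5038, 0.19, 0.0786]
eef_rot: [3.141, 0.001, 2.914]
force: [2.9, 0.2, 1.2]
grip_width: 0.0385
grip_force: 45.0
```

Request:
{"api": "carry_out", "payload": {"motion": "0 0 -0.0007 0 0 0 255"}}

```text
time_s: 27.47
ee_pos: [0.5038, 0.19, 0.0779]
eef_rot: [3.141, 0.0, 2.914]
force: [3.7, 0.6, 1.4]
grip_width: 0.0383
grip_force: 45.0
```

Request:
{"api": "carry_out", "payload": {"motion": "0 0 -0.0006 0 0 0 255"}}

```text
time_s: 27.55
ee_pos: [0.5037, 0.19, 0.0772]
eef_rot: [3.141, 0.0, 2.914]
force: [2.5, 0.6, 1.4]
grip_width: 0.038
grip_force: 45.0
```

Request:
{"api": "carry_out", "payload": {"motion": "0 0 -0.0005 0 0 0 255"}}

```text
time_s: 27.63
ee_pos: [0.5037, 0.19, 0.0767]
eef_rot: [3.142, 0.0, 2.914]
force: [4.0, -0.5, 2.6]
grip_width: 0.0384
grip_force: 45.0
```

Request:
{"api": "carry_out", "payload": {"motion": "0.0003 0 -0.0005 0 0 0 255"}}

```text
time_s: 27.72
ee_pos: [0.5039, 0.19, 0.0761]
eef_rot: [3.142, -0.0, 2.914]
force: [3.1, 0.7, 0.6]
grip_width: 0.0381
grip_force: 45.0
```

Request:
{"api": "carry_out", "payload": {"motion": "0 0 -0.0005 0 0 0 255"}}

```text
time_s: 27.8
ee_pos: [0.5039, 0.19, 0.0756]
eef_rot: [-3.142, -0.0, 2.914]
force: [3.1, 0.4, 1.9]
grip_width: 0.0381
grip_force: 45.0
```

Request:
{"api": "carry_out", "payload": {"motion": "0 0 -0.0005 0 0 0 255"}}

```text
time_s: 27.88
ee_pos: [0.5039, 0.19, 0.0751]
eef_rot: [-3.142, -0.0, 2.914]
force: [3.0, 1.0, 0.8]
grip_width: 0.0381
grip_force: 45.0
```

Request:
{"api": "carry_out", "payload": {"motion": "0 0 -0.0004 0 0 0 255"}}

```text
time_s: 27.97
ee_pos: [0.5039, 0.19, 0.0747]
eef_rot: [-3.142, -0.0, 2.914]
force: [2.7, 1.3, 1.7]
grip_width: 0.038
grip_force: 45.0
```

Request:
{"api": "carry_out", "payload": {"motion": "0 0 -0.0004 0 0 0 255"}}

```text
time_s: 28.05
ee_pos: [0.5039, 0.19, 0.0743]
eef_rot: [3.142, 0.0, 2.914]
force: [2.8, -0.2, 2.4]
grip_width: 0.038
grip_force: 45.0
```

Request:
{"api": "carry_out", "payload": {"motion": "0 0 -0.0004 0 0 0 255"}}

```text
time_s: 28.13
ee_pos: [0.504, 0.19, 0.0743]
eef_rot: [3.141, 0.0, 2.914]
force: [1.2, -0.7, 9.2]
grip_width: 0.0373
grip_force: 45.0
```

Request:
{"api": "carry_out", "payload": {"motion": "0 0 -0.0004 0 0 0 255"}}

```text
time_s: 28.22
ee_pos: [0.5041, 0.19, 0.0742]
eef_rot: [3.141, 0.001, 2.914]
force: [-1.0, -1.2, 13.0]
grip_width: 0.0382
grip_force: 45.0
```

Request:
{"api": "carry_out", "payload": {"motion": "0 0 0 0 0 0 255;0 0 0 0 0 0 255"}}

```text
time_s: 28.38
ee_pos: [0.5041, 0.19, 0.0742]
eef_rot: [3.141, 0.001, 2.914]
force: [0.1, -1.8, 10.2]
grip_width: 0.0378
grip_force: 45.0
```

Request:
{"api": "carry_out", "payload": {"motion": "0 0 0.0005 0 0 0 255;0 0 0 0 0 0 60;0 0 0 0 0 0 0;0 0 0 0 0 0 0;0 0 0 0 0 0 0;0 0 0 0 0 0 0;0 0 0.02 0 0 0 0;0 0 0.03 0 0 0 0;0 0 0.03 0 0 0 0;0 0 0.03 0 0 0 0;0 0 0 0 0 0 0;0 0 0 0 0 0 0"}}

```text
time_s: 29.38
ee_pos: [0.5043, 0.1901, 0.1852]
eef_rot: [3.14, 0.002, 2.914]
force: [0.0, 0.4, -0.6]
grip_width: 0.094
grip_force: 0.0
```

Run:
```python
from h import *
c=snap("wrist","w10");s=snap("scene","s10");t=snap("side","t10")
cut=lambda n,u,v,w,h,f:cv2.resize(cv2.imread(f"pics/{n}.png")[v:v+h,u:u+w],None,fx=f,fy=f,interpolation=cv2.INTER_CUBIC)
o=np.zeros((600,800,3),np.uint8);o[:600,:500]=cut("w10",270,120,100,120,5);o[:280,510:790]=cut("s10",345,205,70,70,4);o[300:580,510:790]=cut("t10",230,150,70,70,4)
cv2.imwrite("pics/c10.png",o)
Q=pts(c);D=np.hypot(Q[...,0]-.5035,Q[...,1]-.19)
for z in range(36,90,3):print(z,((Q[...,2]*1000>=z)&(Q[...,2]*1000<z+3)&(D<.032)).sum(),end="; ")
```

```text
29.4333 [0.5037 0.1899 0.1837] [-3.142 -0.     2.914] [-0.17  0.23 -0.97] [0.43442576 0.20615926 0.36337139]
29.4833 [0.5034 0.1899 0.183 ] [-3.141e+00 -1.000e-03  2.914e+00] [-0.34 -0.26 -0.01] [1.14246771 0.64122634 0.73397   ]
29.5333 [0.5034 0.1898 0.1827] [-3.141e+00 -2.000e-03  2.914e+00] [0.69 0.48 0.06] [ 0.21436381 -0.69923915  0.54577387]
36 0; 39 5; 42 20; 45 23; 48 21; 51 21; 54 233; 57 250; 60 29; 63 23; 66 78; 69 486; 72 33; 75 378; 78 485; 81 20; 84 21; 87 21;
```

View pics/c10.png

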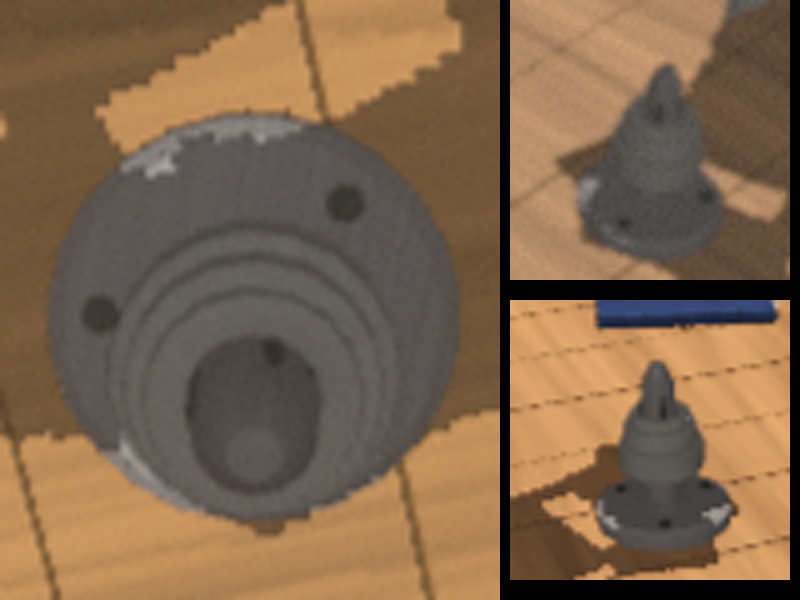

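The crops show all three rings stacked level and concentric. Their tops read about 57, 70 and 78 mm, which matches steps of 13 and 8 mm with no gaps. Handing in.

```bash
python3 -c "
from station import ctrl
print(ctrl.hand_in())"
```

```text
the job is handed in; nothing more can be done
None
```

All three spacers are threaded on the arbor, pressed home in order with an estimated 12–16 N and released; the job is handed in at about 30 s, and the station gave no verdict.

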